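Swing the workpiece against its stop and clamp it

TASK

On the drilling fixture, push the aluminium plate near its free corner so that it swings about its pivot bolt until it bears on the brass stop screw; press it there for a moment so you can feel it is home, but gently. Leave the blue clamp jaw back until then; next slide the jaw up to the plate and press it lightly so that the plate is held between jaw and screw, and leave it like that. Disturb nothing else on the bench.

Things in the scene. Friction and masses are not known exactly. Their poses are not given: they have to be found in the camera images.
- jig: Drilling fixture, fixed to the bench: dark steel base 220 (x) x 310 (y) x 30 mm. Origin: centre of its underside, z up. With the plate home, the plate's x axis points along the fixture's x axis, give or take 0.08 rad.
- jig_pivot (a point): Axis of the pivot bolt (14 mm) at the base's top face, 30 mm above the bench, at x -65, y -85 mm in the fixture frame. A nut 26 mm across holds the plate down with 2 mm of play; bolt end 30 mm above the base.
- stop: Red stop block fixed on the base, 26 x 18 x 22 mm, with a brass stop screw (12 mm) along fixture y, 8 mm above the base. Origin: centre of the block's foot, x 115, y -59 mm from jig_pivot in fixture axes. The plate's -y edge meets the screw tip, 24 mm from the origin towards +y, but it is set up to 9 mm further in or out each time, not measured: feel for it. Rigid; keep the load under 20 N.
- plate: Loose aluminium plate 175 x 70 x 16 mm, about 0.5 kg, flat on the base. Origin: underside, on the axis of its 15 mm pivot hole (over the bolt); spans x -25 to 150, y -35 to 35 mm. Starts 0.35 to 0.6 rad anticlockwise (from above) of the fixture's x axis. Only sliding friction resists, 1 to 3 N at the free end: a clear further rise in force means the stop.
- plate_corner (a point): The corner of the plate's free end to push near, on the side away from the stop: plate frame x 150, y 35 mm, at half thickness (8 mm up).
- jaw: Blue clamp jaw, slides on the base along fixture -y towards the plate (up to 157 mm), 80 mm from the pivot in fixture x; about 2.5 N to slide, stays where left. Origin: foot of the axis of its round steel nose (24 mm across, 18 mm high) that meets the plate's +y edge. Behind the nose a block 36 (x) x 30 (y) x 40 mm high; its back face, to push on, is 37 mm from the origin towards +y.
- spare_nut: Bystander: steel ring nut 28 mm across, 10 mm high, lying on the fixture base.
- tape_roll: Bystander: roll of tape, 90 mm across, 25 mm high, lying flat. Origin: centre of the underside.
- wood_box: Bystander: open brown wooden box 120 x 160 x 90 mm. Origin: centre of the underside.
- tape_measure: Bystander: yellow tape measure 70 x 65 x 36 mm. Origin: centre of the underside.
- blue_bottle: Bystander: blue bottle 70 mm across, 190 mm high. Origin: centre of the underside.
- steel_can: Bystander: steel can 80 mm across, 110 mm high. Origin: centre of the underside.
- screwdriver: Bystander: screwdriver lying on the bench.
- wrench: Bystander: wrench lying on the bench.
There are look-alikes about, which are no part of the job. What is meant by the plate is not purple, and is the larger of those in its own colour.

How it is judged (in metres and radians):
On the way, in this order (a step that is already met when the one before it is completed fails the run):
1. the plate is pressed on the stop with more than 3 N, the jaw not yet moved (contact force between plate and stop above 3 N and distance of jaw from where it was at the start of the episode below 0.01 m), for 0.2 s.
2. the jaw presses the plate, and the plate the stop, with more than 2 N (contact force between jaw and plate above 2 N and contact force between plate and stop above 2 N), for 0.2 s.
At the end, for the whole second after the job is handed in: The plate lies flat on its pivot bolt, swung home within the screw's setting, with the jaw's nose within 2 mm of its edge, so that it is trapped between jaw and stop screw; both at rest and released (y of jaw in the frame of plate between 0.044 and 0.049 m and angle between the x axis of plate and the x axis of jig, either way round below 0.1 rad and horizontal distance between plate and jig_pivot below 0.003 m and angle between plate's own z axis and vertical below 0.03 rad and linear speed of each of plate, jaw below 0.01 m/s); the robot touches nothing.
It fails at once if the plate is pressed on the stop with more than 25 N (contact force between plate and stop above 25 N).
It fails at once if the jaw is pressed on the plate with more than 25 N (contact force between plate and jaw above 25 N).
It fails at once if a bystander is moved by more than 20 mm (distance of any of spare_nut, tape_roll, wood_box, tape_measure, blue_bottle, steel_can, screwdriver, wrench from where it was at the start of the episode above 0.02 m).
It also fails if it takes over 59 s, if anything falls off the work surface, if the arm or the gripper's body presses on something with over 40 N, if the wrist force passes 120 N, or if a joint passes its speed limit or range.

ROBOT

A 6-joint arm with a two-finger parallel gripper is mounted at the origin on the work surface. World frame = base frame: x ahead of the robot, y to its left, z up, the work surface at z = 0. Lengths are in m, angles in degrees, forces in N, time in s.
With the tool pointing down it reaches from about 0.35 to 0.975 m from the base axis. Payload 7.1 kg.
Tool frame: the origin (TCP) lies where the fingers leave the gripper's body, on its centre line; the fingertips stand 80 mm ahead of it and the grasp point (between the pads) lies 61 mm ahead of it; z points along the fingers, y is the direction in which the jaws open and shut (so a half turn about z gives the same grasp; the last joint's range is limited). The gripper opens to 88 mm and grips with 3 to 60 N. Pads are 20 mm wide; open, the fingers measure 115 mm over their backs; the gripper's body (75 mm by 178 mm) begins 61 mm behind the grasp point.
Start: joints at [67.895, 24.242, 93.386, -0, 62.372, -1.089], TCP at [0.224, 0.583, 0.303] pointing down, gripper open.
Joint ranges: [-172.04, 172.04], [-51.8, 120.97], [4.93, 147.93], [-75.15, 255.16], [6.16, 154.13], [-145.62, 145.62]. Speed limits (degrees/s): [136.94, 136.94, 172.46, 180, 180, 180].

INTERFACE

Orientations are given as a 3x3 rotation matrix whose columns are the frame's x, y, z axes.
In Python, from workcell import robot gives the robot as it stands.
- The arm moves only by the shell command python3 -m crank 'ROWS'. ROWS is JSON, a list of rows, each an object with "slide": the shift along the tool's x, y, z in m, a list of three; "angular": the turn, a rotation vector about the tool's x, y, z in rad, a list of three; "fingers": the opening, from 0 (shut) to 1 (fully open). A call has exactly 8 rows; each row shifts and turns the pose as measured when the row begins, along the tool's axes as they then stand; what a row does not reach is not made up. A row lasts 1/12 s, in which the tool goes at most 41.7 mm and 7.16 degrees, less where a joint would pass 70% of its speed; a pose out of reach is approached as far as the arm can. A call with a gripper value outside its range is refused whole. The fingers move at their own pace and stop on an object; the grip force is fixed at half the most. Time passes only in rows, so rows that do not move let the fingers close, or fill a call up. It gives the time, the measured TCP pose, the force and the opening at its end, in the units of the state.
- robot.read_state(): the state, without advancing time (a new reading comes with each control period).
- robot.grab_frame(name): name is "scene" or "top" or "wrist"; returns the picture (420x560x3 uint8, red, green, blue); there is no depth.
- robot.camera_params(name): a dict with "fov_y" (degrees; the focal length in pixels is half the picture's height over the tangent of half this angle, whatever the lens; pixels are square), "cx", "cy" (the principal point, pixels), "distortion" ([k1, k2, p1, p2, k3] as OpenCV has them; the pictures are not rectified), "world_to_cam" (4x4, takes a point from world to camera coordinates). Camera axes: x right, y down, z forward; pixel columns grow to the right and rows downward; lengths in m; the calibration is good to about 2 mm. A picture is of the moment at which its call begins: read the wrist's pose just before it. camera_params takes no time and is no camera call; for the wrist camera it gives the pose at the moment of the call.
- robot.close_job(): hands the job in, once; it reports no verdict.
The state is a dict: "time_s": time; "joints": joint angles; "joint_vel": joint speeds; "joint_torque": joint torques, N m; "tool_pos": TCP position; "ee_rot": TCP orientation; "ft_force": force on the tool from outside, world axes, zero at the start; "wrist_torque": the same for the moment, N m; "gripper_width": finger opening in m.
Only numpy, scipy, OpenCV 4.12 (cv2) and the standard library are available. Lean on these libraries where they do the work, as an engineer would, in place of code of your own. Each camera call takes 0.05 s, during which the arm holds its last target. There are 200 camera calls.

## Working session

There is one attempt and no reset: what is moved stays moved. The work goes in short steps, Python scripts to look and compute and a shell command to move; the robot and the scene stay as the last step left them, time stands still between calls to the robot, and variables do not carry over. Pictures are saved under pics/ and viewed, about 8 in all and at most 12, crops included, and the job is handed in when it is done.

```bash
ls; mkdir -p pics
python3 - <<'E'
from workcell import robot
import cv2,numpy as np
for n in("top","scene"):
    im=robot.grab_frame(n); cv2.imwrite(f"pics/{n}0.png",im[...,::-1])
    p=robot.camera_params(n); print(n,p)
s=robot.read_state(); print(s)
E
```

```text
pics
top {'fov_y': 46.21793021467171, 'cx': 268.45796139479717, 'cy': 208.26522652463572, 'distortion': array([-0.14953853,  0.        ,  0.        ,  0.        ,  0.        ]), 'world_to_cam': array([[ 0.02345834, -0.99967206,  0.01027001, -0.01019122],
       [-0.99256941, -0.02451609, -0.11918444,  0.50787158],
       [ 0.11939713, -0.00739783, -0.99281901,  1.38311189],
       [ 0.        ,  0.        ,  0.        ,  1.        ]])}
scene {'fov_y': 48.43395868722998, 'cx': 286.18653018626924, 'cy': 204.05153061400088, 'distortion': array([-0.07889877,  0.        ,  0.        ,  0.        ,  0.        ]), 'world_to_cam': array([[ 0.29438504,  0.95553026, -0.01730246, -0.12398177],
       [ 0.73754108, -0.23866476, -0.63172168, -0.31286805],
       [-0.60775867,  0.17320814, -0.77500216,  1.60476485],
       [ 0.        ,  0.        ,  0.        ,  1.        ]])}
{'time_s': 0.1, 'joints': array([ 6.78955833e+01,  2.42781941e+01,  9.34259212e+01, -2.00579700e-04,
        6.23719407e+01, -1.08691572e+00]), 'joint_vel': array([-0.05103318, -0.0854059 , -0.14536571, -0.08366364, -0.03031894,
        0.03334517]), 'joint_torque': array([ 1.85408094e-04, -5.45620000e+01, -2.74325144e+01,  6.45672041e-02,
        1.88032648e-02, -1.63765969e-05]), 'tool_pos': array([0.22397368, 0.58308089, 0.30200738]), 'ee_rot': array([[-9.33471497e-01,  3.58651248e-01, -4.96631298e-04],
       [ 3.58651592e-01,  9.33470685e-01, -1.23102745e-03],
       [ 2.20812261e-05, -1.32724664e-03, -9.99999119e-01]]), 'ft_force': array([-0.04047026, -0.15935986,  0.38637631]), 'wrist_torque': array([ 0.02363846, -0.05493712,  0.01263244]), 'gripper_width': 0.08788445262312478}
```

View pics/top0.png

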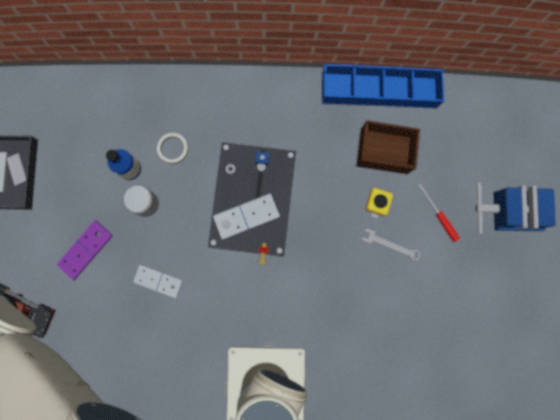

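View pics/scene0.png

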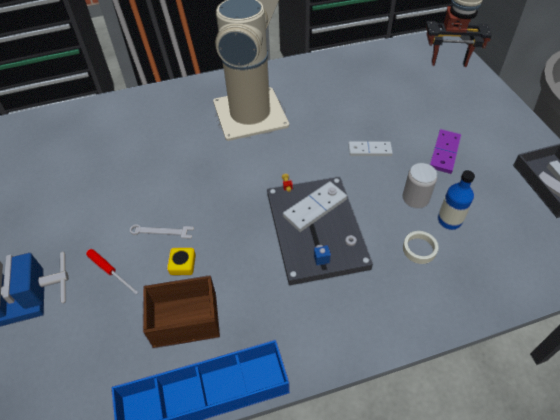

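The top view shows these look-alikes: a large silver plate on the dark fixture at (246,216), a small silver one on the bench at (158,281), and a purple one at (85,250). I choose (246,216). The jaw is at (263,157), the stop at (264,252), the nut bolt at (226,224) and the spare nut at (230,169). Next I measure.

```bash
cat > h.py <<'E'
import numpy as np,cv2
from workcell import robot
def K(p): f=210/np.tan(np.radians(p["fov_y"]/2)); return np.array([[f,0,p["cx"]],[0,f,p["cy"]],[0,0,1.]])
def rays(p,px):
    q=cv2.undistortPoints(np.float64(px).reshape(-1,1,2),K(p),np.array(p["distortion"])).reshape(-1,2)
    R=p["world_to_cam"][:3,:3];t=p["world_to_cam"][:3,3]
    return -R.T@t,np.c_[q,np.ones(len(q))]@R
def onz(p,px,z):
    c,d=rays(p,px); return c+d*((z-c[2])/d[:,2])[:,None]
def tri(p1,a,p2,b):
    c1,d1=rays(p1,[a]);c2,d2=rays(p2,[b]);d1,d2=d1[0],d2[0]
    s=np.linalg.lstsq(np.c_[d1,-d2],c2-c1,rcond=None)[0]
    A,B=c1+s[0]*d1,c2+s[1]*d2; return (A+B)/2,np.linalg.norm(A-B)
def proj(p,X):
    W=p["world_to_cam"]; return cv2.projectPoints(np.float64(X).reshape(-1,1,3),cv2.Rodrigues(W[:3,:3])[0],W[:3,3],K(p),np.array(p["distortion"]))[0].reshape(-1,2)
def big(m):
    return max(cv2.findContours(m.astype(np.uint8),0,2)[0],key=cv2.contourArea)
E
cat > m1.py <<'E'
from h import *
P={n:robot.camera_params(n) for n in("top","scene")}
C={}
for n,(x0,y0,x1,y1) in dict(top=(200,135,305,265),scene=(262,170,375,285)).items():
    im=cv2.imread(f"pics/{n}0.png"); hsv=cv2.cvtColor(im,cv2.COLOR_BGR2HSV); roi=np.zeros(im.shape[:2],bool); roi[y0:y1,x0:x1]=1
    H,S,V=hsv[...,0].astype(int),hsv[...,1].astype(int),hsv[...,2].astype(int)
    plate=big(roi&(V>135)&(S<60)); dark=roi&(V<85)
    dk=cv2.morphologyEx(dark.astype(np.uint8),cv2.MORPH_OPEN,np.ones((3,3)))
    jaw=big(roi&(H>100)&(H<125)&(S>150)&(V>90)); red=big(roi&((H<8)|(H>172))&(S>150)); brass=big(roi&(H>12)&(H<30)&(S>110))
    C[n]=dict(plate=plate,jig=cv2.convexHull(big(dk)),jaw=jaw,red=red,brass=brass)
    for k,c in C[n].items(): print(n,k,cv2.contourArea(c),c.reshape(-1,2).mean(0).round(1))
    print(n,"plate box",cv2.boxPoints(cv2.minAreaRect(plate)).round(1).tolist())
    print(n,"jig quad",cv2.approxPolyDP(C[n]["jig"],8,True).reshape(-1,2).tolist(), "plate quad",cv2.approxPolyDP(plate,6,True).reshape(-1,2).tolist())
p=P["top"]
def rect(c,z):
    w=onz(p,c.reshape(-1,2),z)[:,:2]; r=cv2.minAreaRect(np.float32(w*1000)); return r,cv2.boxPoints(r).round(0).tolist()
print("jig",rect(C["top"]["jig"],.03)); print("plate",rect(C["top"]["plate"],.046))
for k,z in(("jaw",.07),("red",.052),("brass",.038)): print(k,onz(p,C["top"][k].reshape(-1,2),z).mean(0).round(3))
E
python3 m1.py
python3 - <<'E'
import cv2
a=cv2.imread("pics/top0.png")[130:270,190:310];b=cv2.imread("pics/scene0.png")[165:285,260:380]
a=cv2.resize(a,(420,490),interpolation=3);b=cv2.resize(b,(380,380),interpolation=3);b=cv2.copyMakeBorder(b,0,110,0,0,0)
cv2.imwrite("pics/c1.png",cv2.hconcat([a,b]))
E
```

```text
top plate 1484.5 [246.5 215.9]
top jig 7555.5 [251.8 191.8]
top jaw 92.5 [263.1 158.3]
top red 32.5 [262.7 249.5]
top brass 22.5 [262.1 257.4]
top plate box [[212.1999969482422, 215.39999389648438], [270.20001220703125, 192.6999969482422], [279.5, 216.1999969482422], [221.5, 239.0]]
top jig quad [[230, 145], [293, 159], [275, 254], [216, 247], [211, 237]] plate quad [[270, 194], [214, 215], [221, 237], [277, 217]]
scene plate 2864.5 [328.4 218.8]
scene jig 7531.0 [315.8 235.8]
scene jaw 148.5 [322.  254.8]
scene red 36.0 [287.2 184.6]
scene brass 26.5 [284.8 176.9]
scene plate box [[262.0, 170.0], [374.0, 170.0], [374.0, 284.0], [262.0, 284.0]]
scene jig quad [[323, 181], [349, 204], [371, 268], [289, 284], [268, 194]] plate quad [[262, 170], [265, 201], [265, 188], [281, 184], [282, 172], [293, 182], [341, 176], [374, 269], [303, 284], [374, 284], [374, 170]]
jig (((535.8717651367188, 50.310333251953125), (214.3035125732422, 305.080078125), 84.6454086303711), [[374.0, -42.0], [678.0, -71.0], [698.0, 143.0], [394.0, 171.0]])
plate (((482.9502868652344, 65.75798034667969), (72.14571380615234, 176.7062225341797), 22.905811309814453), [[415.0, 133.0], [484.0, -30.0], [551.0, -2.0], [482.0, 161.0]])
jaw [0.645 0.021 0.07 ]
red [0.389 0.016 0.052]
brass [0.367 0.017 0.038]
```

View pics/c1.png

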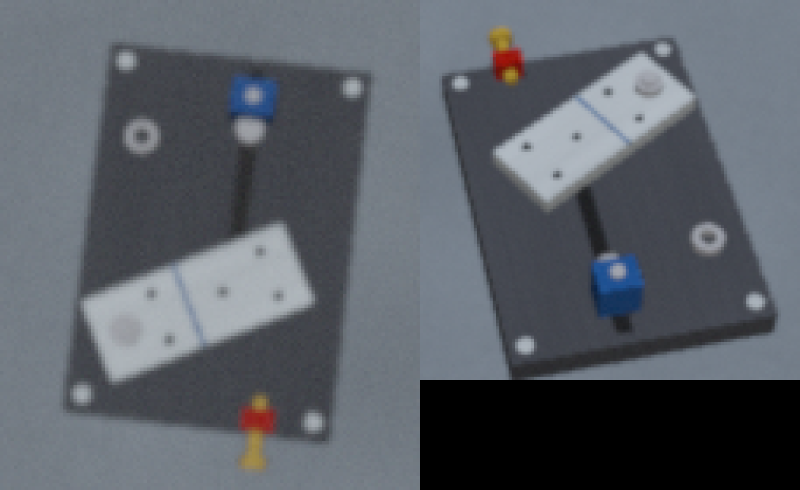

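```bash
python3 -m crank '[{"slide":[-0.031,-0.024,0],"angular":[0,0,-0.09],"fingers":0},{"slide":[-0.029,-0.027,0],"angular":[0,0,-0.09],"fingers":0},{"slide":[-0.026,-0.030,0],"angular":[0,0,-0.09],"fingers":0},{"slide":[-0.024,-0.032,0],"angular":[0,0,0],"fingers":0},{"slide":[-0.024,-0.032,0],"angular":[0,0,0],"fingers":0},{"slide":[-0.024,-0.032,0],"angular":[0,0,0],"fingers":0},{"slide":[-0.024,-0.032,0],"angular":[0,0,0],"fingers":0},{"slide":[-0.024,-0.032,0],"angular":[0,0,0],"fingers":0}]'
python3 - <<'E'
from h import *
P={n:robot.camera_params(n) for n in("top","scene")}
for k,a,b in(("corner",(270.9,193.4),(300.1,228.2)),("corner2",(280,215.7),(283.7,213.3)),("jawtop",(262.3,157.1),(322.5,250.6))):
    X,e=tri(P["top"],a,P["scene"],b); print(k,X.round(4),round(e,4))
E
```

```text
time_s: 0.77
tool_pos: [0.3922, 0.307, 0.2988]
ee_rot: [[-0.997, 0.071, -0.003], [0.071, 0.997, -0.001], [0.003, -0.002, -1.0]]
ft_force: [0.3, 0.8, -0.3]
gripper_width: 0.0379
corner [ 0.5495 -0.0021  0.0458] 0.0036
corner2 [ 0.4865 -0.0289  0.0437] 0.0047
jawtop [0.649  0.0243 0.0698] 0.0024
```

```bash
python3 -m crank '[{"slide":[-0.024,-0.033,0],"angular":[0,0,0],"fingers":0},{"slide":[-0.024,-0.033,0],"angular":[0,0,0],"fingers":0},{"slide":[-0.024,-0.033,0],"angular":[0,0,0],"fingers":0},{"slide":[-0.024,-0.033,0],"angular":[0,0,0],"fingers":0},{"slide":[-0.024,-0.033,0],"angular":[0,0,0],"fingers":0},{"slide":[-0.024,-0.033,0],"angular":[0,0,0],"fingers":0},{"slide":[-0.024,-0.033,0],"angular":[0,0,0],"fingers":0},{"slide":[0,0,0],"angular":[0,0,0],"fingers":0}]'
python3 - <<'E'
from h import *
s=robot.read_state(); p=robot.camera_params("wrist"); im=robot.grab_frame("wrist")
np.save("w1.npy",p["world_to_cam"]); print(p["fov_y"],p["cx"],p["cy"],p["distortion"])
cv2.imwrite("pics/w1.png",im[...,::-1]); print(s["tool_pos"].round(4),s["ft_force"].round(2))
E
```

```text
time_s: 1.43
tool_pos: [0.5462, 0.0522, 0.298]
ee_rot: [[-0.997, 0.075, -0.003], [0.075, 0.997, -0.003], [0.002, -0.003, -1.0]]
ft_force: [-0.3, -0.2, -0.8]
gripper_width: 0.0008
64.32667623081157 279.77920822445486 206.77654230530612 [-0.04327171  0.          0.          0.          0.        ]
[0.5462 0.0522 0.298 ] [-0.28 -0.18 -0.77]
```

View pics/w1.png

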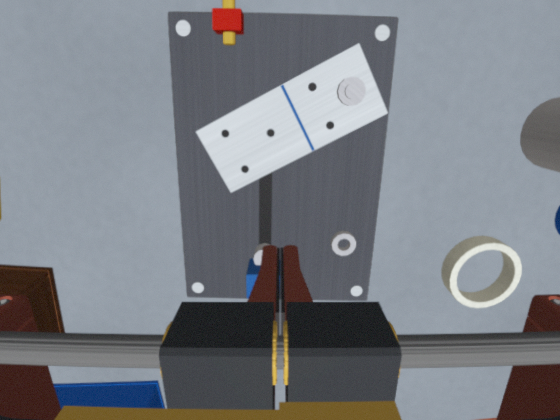

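The wrist view shows the plate's push corner at (232,192), the nut at (351,92), the screw tip at (229,44) and the jaw nose at about (262,250). I'll refine the fixture frame from this view.

```bash
cat > m2.py <<'E'
from h import *
p=robot.camera_params("wrist"); p["world_to_cam"]=np.load("w1.npy")
W=lambda px,z: onz(p,px,z)[:,:2]
im=cv2.imread("pics/w1.png"); hsv=cv2.cvtColor(im,cv2.COLOR_BGR2HSV); m=(hsv[...,1]<60)&(hsv[...,2]>140); r=np.zeros(m.shape,bool); r[40:200,190:392]=1
pl=cv2.minAreaRect(np.float32(1000*W(big(m&r).reshape(-1,2),.046))); print("plate",pl,cv2.boxPoints(pl).round(1).tolist())
J=W([(170,13),(396,17),(368,301),(187,298)],.03); print("jig corners",J.round(4).tolist())
c=J.mean(0); y=(J[2]+J[3]-J[0]-J[1]); y/=np.linalg.norm(y); x=np.array([y[1],-y[0]]); print("c",c,"ydeg",np.degrees(np.arctan2(y[1],y[0])),np.linalg.norm(J[0]-J[1]),np.linalg.norm(J[1]-J[2]))
pv=c-.065*x-.085*y; print("pivot",pv.round(4),"nut",W([(351,92)],.052).round(4))
f=lambda q:((np.array([(q-pv)@x,(q-pv)@y])).T*1000).round(1)
for k,px,z in(("corner",(232,192),.046),("corner2",(197,131),.046),("tip",(229,44),.038),("red",(228,20),.052),("nose",(262,250),.048),("spare",(344,244),.04)): print(k,W([px],z).round(4),f(W([px],z)[0]))
s=robot.read_state(); print("tcp in pivot frame",f(s["tool_pos"][:2]))
E
python3 m2.py
```

```text
plate ((517.6281127929688, 88.06429290771484), (153.51869201660156, 187.03631591796875), 22.89290428161621) [[410.5, 144.39999389648438], [483.29998779296875, -27.899999618530273], [624.7000122070312, 31.799999237060547], [552.0, 204.10000610351562]]
jig corners [[0.3733, -0.0395], [0.3929, 0.1734], [0.7007, 0.1478], [0.6808, -0.0716]]
c [0.53691224 0.05250281] ydeg -5.361083621679248 0.21383848795869168 0.30890934142590837
pivot [0.4584 0.1252] nut [[0.4584 0.1251]]
corner [[0.548  0.0019]] [114.4 100.8]
corner2 [[ 0.4836 -0.0254]] [147.5  39.2]
tip [[0.4065 0.0143]] [115.3 -41.3]
red [[0.389  0.0175]] [113.7 -59. ]
nose [[0.615  0.0272]] [ 82.9 165.1]
spare [[0.6181 0.1178]] [ -7.6 159.7]
tcp in pivot frame [62.8 92.5]
```

```bash
python3 -m crank '[{"slide":[-0.018,-0.025,0],"angular":[0,0,0.018],"fingers":0},{"slide":[-0.018,-0.025,0],"angular":[0,0,0],"fingers":0},{"slide":[0,-0.002,0.030],"angular":[0,0,0],"fingers":0},{"slide":[0,0,0.030],"angular":[0,0,0],"fingers":0},{"slide":[0,0,0.030],"angular":[0,0,0],"fingers":0},{"slide":[0,0,0.030],"angular":[0,0,0],"fingers":0},{"slide":[0,0,0.020],"angular":[0,0,0],"fingers":0},{"slide":[0,0,0],"angular":[0,0,0],"fingers":0}]'
cat > st.py <<'E'
from h import *
s=robot.read_state(); a=np.radians(-5.36); y=np.array([np.cos(a),np.sin(a)]); x=np.array([y[1],-y[0]])
d=s["tool_pos"][:2]-[.4584,.1252]; f=s["ft_force"]
print("pivot frame mm",(1000*d@x).round(1),(1000*d@y).round(1),"z",s["tool_pos"][2].round(4),"F xj,yj,z",(f[:2]@x).round(2),(f[:2]@y).round(2),f[2].round(2),"t",round(s["time_s"],2),"yaw",np.degrees(np.arctan2(*s["ee_rot"][1::-1,0])).round(2))
E
python3 st.py
```

```text
time_s: 2.15
tool_pos: [0.574, 0.003, 0.1529]
ee_rot: [[-0.996, 0.092, -0.004], [0.092, 0.996, 0.0], [0.004, 0.0, -1.0]]
ft_force: [-1.0, -0.3, -0.4]
gripper_width: 0.0006
pivot frame mm 110.9 126.5 z 0.1529 F xj,yj,z 0.38 -0.95 -0.43 t 2.15 yaw 174.7
```

```bash
python3 -m crank '[{"slide":[0,0,0.018],"angular":[0,0,0],"fingers":0},{"slide":[0,0,0.012],"angular":[0,0,0],"fingers":0},{"slide":[0,0,0.007],"angular":[0,0,0],"fingers":0},{"slide":[0.004,0,0],"angular":[0,0,0],"fingers":0},{"slide":[0.004,0,0],"angular":[0,0,0],"fingers":0},{"slide":[0,0,0],"angular":[0,0,0],"fingers":0},{"slide":[0,0,0],"angular":[0,0,0],"fingers":0},{"slide":[0,0,0],"angular":[0,0,0],"fingers":0}]'
python3 st.py
```

```text
time_s: 2.82
tool_pos: [0.5651, 0.0081, 0.119]
ee_rot: [[-0.996, 0.088, -0.002], [0.088, 0.996, 0.001], [0.003, 0.001, -1.0]]
ft_force: [0.0, 0.5, -0.1]
gripper_width: 0.0004
pivot frame mm 106.6 117.2 z 0.119 F xj,yj,z -0.48 -0.04 -0.08 t 2.82 yaw 174.93
```

```bash
python3 -m crank '[{"slide":[0.003,-0.003,0],"angular":[0,0,0],"fingers":0},{"slide":[0.003,-0.002,0],"angular":[0,0,0],"fingers":0},{"slide":[0.003,-0.001,0],"angular":[0,0,0],"fingers":0},{"slide":[0.003,-0.001,0],"angular":[0,0,0],"fingers":0},{"slide":[0.003,-0.001,0],"angular":[0,0,0],"fingers":0},{"slide":[0.003,-0.001,0],"angular":[0,0,0],"fingers":0},{"slide":[0.003,-0.001,0],"angular":[0,0,0],"fingers":0},{"slide":[0.003,-0.001,0],"angular":[0,0,0],"fingers":0}]'
python3 st.py
```

```text
time_s: 3.48
tool_pos: [0.5423, -0.0031, 0.1218]
ee_rot: [[-0.996, 0.088, 0.009], [0.088, 0.996, -0.0], [-0.009, 0.0, -1.0]]
ft_force: [2.2, -2.4, -0.9]
gripper_width: 0.0006
pivot frame mm 119.9 95.5 z 0.1218 F xj,yj,z 2.17 2.41 -0.94 t 3.48 yaw 174.93
```

```bash
python3 -m crank '[{"slide":[0.005,-0.001,0.002],"angular":[0,0.008,0],"fingers":0},{"slide":[0.005,-0.001,0.002],"angular":[0,0,0],"fingers":0},{"slide":[0.005,-0.001,0.001],"angular":[0,0,0],"fingers":0},{"slide":[0.005,-0.001,0],"angular":[0,0,0],"fingers":0},{"slide":[0.005,-0.001,0],"angular":[0,0,0],"fingers":0},{"slide":[0.004,-0.001,0],"angular":[0,0,0],"fingers":0},{"slide":[0.004,-0.001,0],"angular":[0,0,0],"fingers":0},{"slide":[0.003,0,0],"angular":[0,0,0],"fingers":0}]'
python3 st.py
```

```text
time_s: 4.15
tool_pos: [0.5034, -0.0073, 0.1172]
ee_rot: [[-0.996, 0.088, 0.004], [0.088, 0.996, 0.0], [-0.004, 0.001, -1.0]]
ft_force: [1.6, -1.4, -0.7]
gripper_width: 0.0003
pivot frame mm 127.7 57.2 z 0.1172 F xj,yj,z 1.28 1.68 -0.71 t 4.15 yaw 174.92
```

```bash
python3 -m crank '[{"slide":[0.002,0,0],"angular":[0,0,0],"fingers":0},{"slide":[0.002,0,0],"angular":[0,0,0],"fingers":0},{"slide":[0.002,0,0],"angular":[0,0,0],"fingers":0},{"slide":[0.002,0,0],"angular":[0,0,0],"fingers":0},{"slide":[0.001,0,0],"angular":[0,0,0],"fingers":0},{"slide":[0.001,0,0],"angular":[0,0,0],"fingers":0},{"slide":[0.001,0,0],"angular":[0,0,0],"fingers":0},{"slide":[0.001,0,0],"angular":[0,0,0],"fingers":0}]'
python3 st.py
```

```text
time_s: 4.82
tool_pos: [0.4896, -0.0061, 0.117]
ee_rot: [[-0.996, 0.088, 0.004], [0.088, 0.996, 0.0], [-0.004, 0.001, -1.0]]
ft_force: [1.5, -1.7, -0.1]
gripper_width: 0.0003
pivot frame mm 127.8 43.4 z 0.117 F xj,yj,z 1.53 1.69 -0.05 t 4.82 yaw 174.92
```

Front at about y = 33; the stop is expected near 28. I continue in 1 mm steps or less.

```bash
python3 -m crank '[{"slide":[0.0005,0,0],"angular":[0,0,0],"fingers":0},{"slide":[0.0005,0,0],"angular":[0,0,0],"fingers":0},{"slide":[0.0005,0,0],"angular":[0,0,0],"fingers":0},{"slide":[0.0005,0,0],"angular":[0,0,0],"fingers":0},{"slide":[0.0005,0,0],"angular":[0,0,0],"fingers":0},{"slide":[0.0005,0,0],"angular":[0,0,0],"fingers":0},{"slide":[0.0005,0,0],"angular":[0,0,0],"fingers":0},{"slide":[0.0005,0,0],"angular":[0,0,0],"fingers":0}]'
python3 st.py
```

```text
time_s: 5.48
tool_pos: [0.4866, -0.006, 0.1172]
ee_rot: [[-0.996, 0.088, 0.007], [0.088, 0.996, -0.0], [-0.007, 0.001, -1.0]]
ft_force: [3.0, -2.2, -2.1]
gripper_width: 0.0004
pivot frame mm 128.0 40.4 z 0.1172 F xj,yj,z 1.94 3.23 -2.11 t 5.48 yaw 174.92
```

```bash
python3 -m crank '[{"slide":[0.0005,0,0],"angular":[0,0,0],"fingers":0},{"slide":[0.0005,0,0],"angular":[0,0,0],"fingers":0},{"slide":[0.0005,0,0],"angular":[0,0,0],"fingers":0},{"slide":[0.0005,0,0],"angular":[0,0,0],"fingers":0},{"slide":[0.0005,0,0],"angular":[0,0,0],"fingers":0},{"slide":[0.0005,0,0],"angular":[0,0,0],"fingers":0},{"slide":[0.0005,0,0],"angular":[0,0,0],"fingers":0},{"slide":[0.0005,0,0],"angular":[0,0,0],"fingers":0}]'
python3 st.py
```

```text
time_s: 6.15
tool_pos: [0.486, -0.0059, 0.1176]
ee_rot: [[-0.996, 0.089, 0.015], [0.089, 0.996, -0.001], [-0.015, 0.001, -1.0]]
ft_force: [4.5, -2.1, -2.6]
gripper_width: 0.0002
pivot frame mm 128.0 39.7 z 0.1176 F xj,yj,z 1.69 4.67 -2.6 t 6.15 yaw 174.91
```

```bash
python3 -m crank '[{"slide":[0.001,0,0],"angular":[0,0,0],"fingers":0},{"slide":[0.001,0,0],"angular":[0,0,0],"fingers":0},{"slide":[0.001,0,0],"angular":[0,0,0],"fingers":0},{"slide":[0.001,0,0],"angular":[0,0,0],"fingers":0},{"slide":[0.001,0,0],"angular":[0,0,0],"fingers":0},{"slide":[0.001,0,0],"angular":[0,0,0],"fingers":0},{"slide":[0.001,0,0],"angular":[0,0,0],"fingers":0},{"slide":[0.001,0,0],"angular":[0,0,0],"fingers":0}]'
python3 st.py
```

```text
time_s: 6.82
tool_pos: [0.4846, -0.0058, 0.1188]
ee_rot: [[-0.996, 0.089, 0.031], [0.089, 0.996, -0.001], [-0.031, 0.001, -1.0]]
ft_force: [5.4, -1.7, -2.9]
gripper_width: 0.0006
pivot frame mm 128.0 38.4 z 0.1188 F xj,yj,z 1.2 5.53 -2.87 t 6.82 yaw 174.9
```

```bash
python3 -m crank '[{"slide":[0.001,0,0],"angular":[0,0.006,0],"fingers":0},{"slide":[0.001,0,0],"angular":[0,0.006,0],"fingers":0},{"slide":[0.001,0,0],"angular":[0,0.006,0],"fingers":0},{"slide":[0.001,0,0],"angular":[0,0.006,0],"fingers":0},{"slide":[0.001,0,0],"angular":[0,0.006,0],"fingers":0},{"slide":[0.001,0,0],"angular":[0,0.006,0],"fingers":0},{"slide":[0.001,0,0],"angular":[0,0.006,0],"fingers":0},{"slide":[0.001,0,0],"angular":[0,0.006,0],"fingers":0}]'
python3 st.py
```

```text
time_s: 7.48
tool_pos: [0.4864, -0.006, 0.1204]
ee_rot: [[-0.996, 0.089, 0.006], [0.089, 0.996, 0.001], [-0.005, 0.002, -1.0]]
ft_force: [7.2, -3.6, -4.6]
gripper_width: 0.0007
pivot frame mm 128.0 40.2 z 0.1204 F xj,yj,z 2.95 7.54 -4.62 t 7.48 yaw 174.89
```

```bash
python3 -m crank '[{"slide":[0.0015,0,0.0003],"angular":[0,0.005,0],"fingers":0},{"slide":[0.0015,0,0.0003],"angular":[0,0.005,0],"fingers":0},{"slide":[0.0015,0,0.0003],"angular":[0,0.005,0],"fingers":0},{"slide":[0.0015,0,0.0003],"angular":[0,0.005,0],"fingers":0},{"slide":[0.0015,0,0.0003],"angular":[0,0.005,0],"fingers":0},{"slide":[0.0015,0,0.0003],"angular":[0,0.005,0],"fingers":0},{"slide":[0.001,0,0.0003],"angular":[0,0.005,0],"fingers":0},{"slide":[0.001,0,0.0003],"angular":[0,0.005,0],"fingers":0}]'
python3 st.py
```

```text
time_s: 8.15
tool_pos: [0.4875, -0.0061, 0.1201]
ee_rot: [[-0.996, 0.089, -0.007], [0.089, 0.996, 0.003], [0.007, 0.003, -1.0]]
ft_force: [7.2, -2.7, -2.6]
gripper_width: 0.0002
pivot frame mm 128.0 41.2 z 0.1201 F xj,yj,z 2.04 7.41 -2.56 t 8.15 yaw 174.89
```

The force is steady at about 7.4 N with no motion, against roughly 2 N while sliding, so the plate is home. I back off and look.

```bash
python3 -m crank '[{"slide":[-0.004,0,0],"angular":[0,-0.007,0],"fingers":0},{"slide":[-0.006,0,0],"angular":[0,0,0],"fingers":0},{"slide":[-0.01,0,-0.02],"angular":[0,0,0],"fingers":0},{"slide":[-0.01,0,-0.03],"angular":[0,0,0],"fingers":0},{"slide":[-0.02,0.006,-0.03],"angular":[0,0,0],"fingers":0},{"slide":[-0.03,0.01,-0.02],"angular":[0,0,0],"fingers":0},{"slide":[-0.037,0.01,0],"angular":[0,0,0],"fingers":0},{"slide":[-0.037,0.01,0],"angular":[0,0,0],"fingers":0}]'
python3 -m crank '[{"slide":[-0.037,0.01,0],"angular":[0,0,0],"fingers":0},{"slide":[-0.01,0.002,0],"angular":[0,0,0],"fingers":0},{"slide":[0,0,0],"angular":[0,0,0],"fingers":0},{"slide":[0,0,0],"angular":[0,0,0],"fingers":0},{"slide":[0,0,0],"angular":[0,0,0],"fingers":0},{"slide":[0,0,0],"angular":[0,0,0],"fingers":0},{"slide":[0,0,0],"angular":[0,0,0],"fingers":0},{"slide":[0,0,0],"angular":[0,0,0],"fingers":0}]'
python3 st.py
python3 - <<'E'
from h import *
p=robot.camera_params("wrist"); im=robot.grab_frame("wrist"); np.save("w2.npy",p["world_to_cam"])
cv2.imwrite("pics/w2.png",im[...,::-1])
im=robot.grab_frame("top"); cv2.imwrite("pics/t2.png",cv2.resize(im[130:270,190:310,::-1],(480,560),interpolation=3))
E
```

```text
time_s: 8.82
tool_pos: [0.6364, 0.0171, 0.2182]
ee_rot: [[-0.995, 0.092, -0.03], [0.091, 0.996, 0.006], [0.031, 0.003, -1.0]]
ft_force: [0.0, 0.0, -0.1]
gripper_width: 0.0002
time_s: 9.48
tool_pos: [0.6857, 0.0274, 0.2149]
ee_rot: [[-0.995, 0.09, -0.039], [0.09, 0.996, 0.008], [0.039, 0.004, -0.999]]
ft_force: [-0.1, 0.2, -0.1]
gripper_width: 0.0002
pivot frame mm 76.1 235.4 z 0.2149 F xj,yj,z -0.16 -0.07 -0.09 t 9.48 yaw 174.82
```

View pics/w2.png

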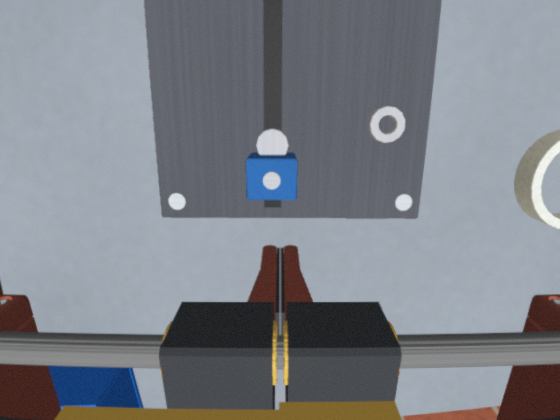

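The wrist view shows the jaw block's top at (247–297, 157–200), the nose at (272,144) and the spare nut at (388,124), well clear.

Run:
```python
from h import *
p=robot.camera_params("wrist"); p["world_to_cam"]=np.load("w2.npy")
a=np.radians(-5.36); y=np.array([np.cos(a),np.sin(a)]); x=np.array([y[1],-y[0]])
f=lambda px,z:(1000*(onz(p,[px],z)[0,:2]-[.4584,.1252])@np.c_[x,y]).round(1)
for k,px,z in(("back top L",(248,199),.07),("back top R",(297,199),.07),("nose",(272,144),.048),("screw",(272,181),.072),("jigcorner",(161,218),.03)): print(k,f(px,z))
```

```text
back top L [ 97.7 212. ]
back top R [ 62.8 211.9]
nose [ 80.9 175.2]
screw [ 80.5 198.5]
jigcorner [176. 239.]
```

View pics/t2.png

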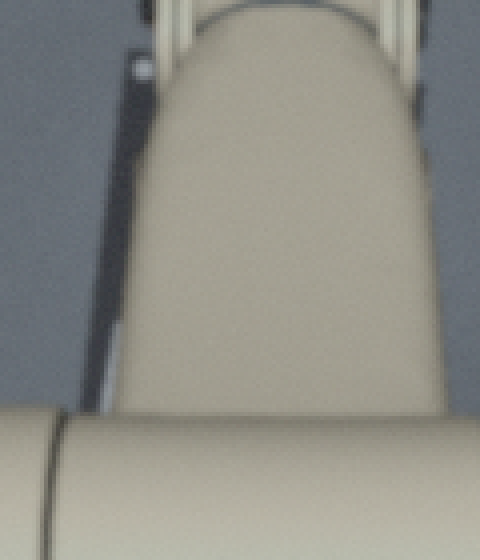

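```bash
python3 -m crank '[{"slide":[-0.004,-0.004,0],"angular":[0.008,-0.039,0],"fingers":0},{"slide":[0,0,0.02],"angular":[0,0,0],"fingers":0},{"slide":[0,0,0.03],"angular":[0,0,0],"fingers":0},{"slide":[0,0,0.03],"angular":[0,0,0],"fingers":0},{"slide":[0,0,0.01],"angular":[0,0,0],"fingers":0},{"slide":[0,0,0],"angular":[0,0,0],"fingers":0},{"slide":[0,0,0],"angular":[0,0,0],"fingers":0},{"slide":[0,0,0],"angular":[0,0,0],"fingers":0}]'
python3 st.py
```

```text
time_s: 10.25
tool_pos: [0.6913, 0.0218, 0.1274]
ee_rot: [[-0.996, 0.091, 0.009], [0.091, 0.996, -0.004], [-0.009, -0.003, -1.0]]
ft_force: [-0.6, 0.6, 1.0]
gripper_width: 0.0005
pivot frame mm 81.2 241.6 z 0.1274 F xj,yj,z -0.53 -0.66 0.98 t 10.25 yaw 174.77
```

```bash
python3 -m crank '[{"slide":[0.004,0.001,0.006],"angular":[0,0.009,0],"fingers":0},{"slide":[0.005,0,0.002],"angular":[0,0,0],"fingers":0},{"slide":[0.005,0,0],"angular":[0,0,0],"fingers":0},{"slide":[0.004,0,0],"angular":[0,0,0],"fingers":0},{"slide":[0.004,0,0],"angular":[0,0,0],"fingers":0},{"slide":[0.005,0,0],"angular":[0,0,0],"fingers":0},{"slide":[0.006,0,0],"angular":[0,0,0],"fingers":0},{"slide":[0.007,0,0],"angular":[0,0,0],"fingers":0}]'
python3 st.py
```

```text
time_s: 10.92
tool_pos: [0.6536, 0.0268, 0.1251]
ee_rot: [[-0.996, 0.091, 0.014], [0.091, 0.996, -0.003], [-0.014, -0.002, -1.0]]
ft_force: [3.6, 1.0, -2.5]
gripper_width: 0.0002
pivot frame mm 79.7 203.6 z 0.1251 F xj,yj,z -1.35 3.48 -2.49 t 10.92 yaw 174.77
```

```bash
python3 -m crank '[{"slide":[0.008,0,0.001],"angular":[0,0.006,0],"fingers":0},{"slide":[0.009,0,0.001],"angular":[0,0.006,0],"fingers":0},{"slide":[0.009,0,0.001],"angular":[0,0.004,0],"fingers":0},{"slide":[0.009,0,0.001],"angular":[0,0.003,0],"fingers":0},{"slide":[0.009,0,0.001],"angular":[0,0.003,0],"fingers":0},{"slide":[0.009,0,0.001],"angular":[0,0.003,0],"fingers":0},{"slide":[0.008,0,0.001],"angular":[0,0.003,0],"fingers":0},{"slide":[0.006,0,0],"angular":[0,0.002,0],"fingers":0}]'
python3 st.py
```

```text
time_s: 11.58
tool_pos: [0.5821, 0.0337, 0.1205]
ee_rot: [[-0.996, 0.091, -0.011], [0.091, 0.996, 0.0], [0.011, -0.001, -1.0]]
ft_force: [2.5, -0.7, -0.9]
gripper_width: 0.0003
pivot frame mm 79.5 131.7 z 0.1205 F xj,yj,z 0.45 2.53 -0.88 t 11.58 yaw 174.75
```

```bash
python3 -m crank '[{"slide":[0.005,0,0],"angular":[0,-0.005,0],"fingers":0},{"slide":[0.005,0,0],"angular":[0,0,0],"fingers":0},{"slide":[0.005,0,0],"angular":[0,0,0],"fingers":0},{"slide":[0.004,0,0],"angular":[0,0.001,0],"fingers":0},{"slide":[0.004,0,0],"angular":[0,0.001,0],"fingers":0},{"slide":[0.003,0,0],"angular":[0,0.001,0],"fingers":0},{"slide":[0.002,0,0],"angular":[0,0.001,0],"fingers":0},{"slide":[0.002,0,0],"angular":[0,0.001,0],"fingers":0}]'
python3 st.py
```

```text
time_s: 12.25
tool_pos: [0.5476, 0.037, 0.1202]
ee_rot: [[-0.996, 0.091, -0.013], [0.091, 0.996, 0.0], [0.013, -0.001, -1.0]]
ft_force: [3.1, -0.2, 1.6]
gripper_width: 0.0006
pivot frame mm 79.5 97.0 z 0.1202 F xj,yj,z -0.05 3.14 1.6 t 12.25 yaw 174.76
```

```bash
python3 -m crank '[{"slide":[0.001,0,0],"angular":[0,-0.002,0],"fingers":0},{"slide":[0.0007,0,0],"angular":[0,-0.002,0],"fingers":0},{"slide":[0.0005,0,0],"angular":[0,0,0],"fingers":0},{"slide":[0.0005,0,0],"angular":[0,0,0],"fingers":0},{"slide":[0.0005,0,0],"angular":[0,0,0],"fingers":0},{"slide":[0.0005,0,0],"angular":[0,0,0],"fingers":0},{"slide":[0.0005,0,0],"angular":[0,0,0],"fingers":0},{"slide":[0.0005,0,0],"angular":[0,0,0],"fingers":0}]'
python3 st.py
```

```text
time_s: 12.92
tool_pos: [0.543, 0.0374, 0.1202]
ee_rot: [[-0.996, 0.091, -0.008], [0.091, 0.996, 0.0], [0.008, -0.001, -1.0]]
ft_force: [5.5, -0.9, -0.4]
gripper_width: 0.0004
pivot frame mm 79.5 92.4 z 0.1202 F xj,yj,z 0.38 5.56 -0.41 t 12.92 yaw 174.76
```

```bash
python3 -m crank '[{"slide":[0.0007,0,0],"angular":[0,0.001,0],"fingers":0},{"slide":[0.0007,0,0],"angular":[0,0.001,0],"fingers":0},{"slide":[0.0007,0,0],"angular":[0,0.002,0],"fingers":0},{"slide":[0.001,0,0],"angular":[0,0.003,0],"fingers":0},{"slide":[0.001,0,0],"angular":[0,0.003,0],"fingers":0},{"slide":[0.001,0,0],"angular":[0,0.003,0],"fingers":0},{"slide":[0.001,0,0],"angular":[0,0.003,0],"fingers":0},{"slide":[0.001,0,0],"angular":[0,0.003,0],"fingers":0}]'
python3 st.py
```

```text
time_s: 13.58
tool_pos: [0.5429, 0.0374, 0.1202]
ee_rot: [[-0.996, 0.091, -0.01], [0.091, 0.996, 0.001], [0.01, 0.0, -1.0]]
ft_force: [6.4, -0.8, -3.1]
gripper_width: 0.0003
pivot frame mm 79.5 92.3 z 0.1202 F xj,yj,z 0.19 6.45 -3.13 t 13.58 yaw 174.79
```

Stationary now at about 6.5 N, so the jaw is on the plate. I raise the load so that it clearly passes on to the stop.

```bash
python3 -m crank '[{"slide":[0.0018,0,0],"angular":[0,0.006,0],"fingers":0},{"slide":[0.0018,0,0],"angular":[0,0.006,0],"fingers":0},{"slide":[0.0018,0,0],"angular":[0,0.006,0],"fingers":0},{"slide":[0.0018,0,0],"angular":[0,0.006,0],"fingers":0},{"slide":[0.0018,0,0],"angular":[0,0.006,0],"fingers":0},{"slide":[0.0018,0,0],"angular":[0,0.006,0],"fingers":0},{"slide":[0.0018,0,0],"angular":[0,0.006,0],"fingers":0},{"slide":[0.0018,0,0],"angular":[0,0.006,0],"fingers":0}]'
python3 st.py
```

```text
time_s: 14.25
tool_pos: [0.5436, 0.0372, 0.1202]
ee_rot: [[-0.996, 0.09, -0.022], [0.09, 0.996, 0.004], [0.023, 0.002, -1.0]]
ft_force: [9.6, -0.8, -7.4]
gripper_width: 0.0003
pivot frame mm 79.7 93.1 z 0.1202 F xj,yj,z -0.09 9.61 -7.37 t 14.25 yaw 174.85
```

```bash
python3 -m crank '[{"slide":[0.0025,0,0],"angular":[0,0.004,0],"fingers":0},{"slide":[0.0028,0,0],"angular":[0,0.004,0],"fingers":0},{"slide":[0.003,0,0],"angular":[0,0.004,0],"fingers":0},{"slide":[0.003,0,0],"angular":[0,0.004,0],"fingers":0},{"slide":[0.003,0,0],"angular":[0,0.004,0],"fingers":0},{"slide":[0.003,0,0],"angular":[0,0.004,0],"fingers":0},{"slide":[0.003,0,0],"angular":[0,0.004,0],"fingers":0},{"slide":[0.003,0,0],"angular":[0,0.004,0],"fingers":0}]'
python3 st.py
```

```text
time_s: 14.92
tool_pos: [0.542, 0.0372, 0.1205]
ee_rot: [[-0.996, 0.089, -0.003], [0.089, 0.996, 0.005], [0.003, 0.005, -1.0]]
ft_force: [12.3, -2.6, -10.5]
gripper_width: 0.0003
pivot frame mm 79.8 91.5 z 0.1205 F xj,yj,z 1.47 12.48 -10.5 t 14.92 yaw 174.92
```

```bash
python3 -m crank '[{"slide":[0.003,0,0.0005],"angular":[0,0.003,0],"fingers":0},{"slide":[0.003,0,0.0005],"angular":[0,0.003,0],"fingers":0},{"slide":[0.003,0,0.0005],"angular":[0,0.003,0],"fingers":0},{"slide":[0.001,0,0],"angular":[0,0,0],"fingers":0},{"slide":[-0.002,0,0],"angular":[0,0,0],"fingers":0},{"slide":[-0.005,0,0],"angular":[0,0,0],"fingers":0},{"slide":[-0.01,0,0],"angular":[0,0,0],"fingers":0},{"slide":[-0.015,0,-0.005],"angular":[0,0,0],"fingers":0}]'
python3 st.py
python3 -m crank '[{"slide":[-0.02,0,-0.03],"angular":[0,0,0],"fingers":0},{"slide":[-0.02,0,-0.04],"angular":[0,0,0],"fingers":0},{"slide":[-0.02,0,-0.04],"angular":[0,0,0],"fingers":0},{"slide":[-0.02,0,-0.04],"angular":[0,0,0],"fingers":0},{"slide":[-0.02,0,-0.02],"angular":[0,0,0],"fingers":0},{"slide":[-0.01,0,0],"angular":[0,0,0],"fingers":0},{"slide":[0,0,0],"angular":[0,0,0],"fingers":0},{"slide":[0,0,0],"angular":[0,0,0],"fingers":0}]'
python3 st.py
python3 - <<'E'
from h import *
p=robot.camera_params("wrist"); im=robot.grab_frame("wrist"); np.save("w3.npy",p["world_to_cam"])
cv2.imwrite("pics/w3.png",im[...,::-1])
E
```

```text
time_s: 15.58
tool_pos: [0.5682, 0.0341, 0.1231]
ee_rot: [[-0.996, 0.088, -0.004], [0.088, 0.996, 0.005], [0.005, 0.005, -1.0]]
ft_force: [-0.0, 0.5, -0.1]
gripper_width: 0.0002
pivot frame mm 80.4 117.8 z 0.1231 F xj,yj,z -0.51 -0.06 -0.15 t 15.58 yaw 174.95
time_s: 16.25
tool_pos: [0.6834, 0.0223, 0.2946]
ee_rot: [[-0.996, 0.088, -0.018], [0.088, 0.996, 0.005], [0.018, 0.003, -1.0]]
ft_force: [-0.1, 0.6, 0.3]
gripper_width: 0.0006
pivot frame mm 81.4 233.6 z 0.2946 F xj,yj,z -0.55 -0.14 0.3 t 16.25 yaw 174.95
```

View pics/w3.png

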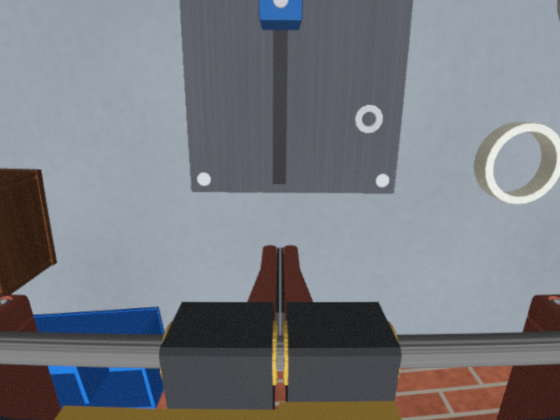

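Only the jaw block's back is visible at the top edge, (280,15). I move toward the robot for a view of the nose and plate.

```bash
python3 -m crank '[{"slide":[0.03,0.005,0],"angular":[0,-0.018,0],"fingers":0},{"slide":[0.03,0.005,0],"angular":[0,0,0],"fingers":0},{"slide":[0.03,0.005,0],"angular":[0,0,0],"fingers":0},{"slide":[0.01,0.005,0],"angular":[0,0,0],"fingers":0},{"slide":[0,0,0],"angular":[0,0,0],"fingers":0},{"slide":[0,0,0],"angular":[0,0,0],"fingers":0},{"slide":[0,0,0],"angular":[0,0,0],"fingers":0},{"slide":[0,0,0],"angular":[0,0,0],"fingers":0}]'
python3 st.py
python3 - <<'E'
from h import *
p=robot.camera_params("wrist"); im=robot.grab_frame("wrist"); np.save("w4.npy",p["world_to_cam"])
cv2.imwrite("pics/w4.png",im[...,::-1])
cv2.imwrite("pics/w4c.png",cv2.resize(im[0:210,140:420,::-1],(800,600),interpolation=3))
E
```

```text
time_s: 16.97
tool_pos: [0.5727, 0.0512, 0.2843]
ee_rot: [[-0.996, 0.088, -0.023], [0.088, 0.996, 0.001], [0.023, -0.001, -1.0]]
ft_force: [-0.5, -0.2, 1.0]
gripper_width: 0.0002
pivot frame mm 63.0 120.7 z 0.2843 F xj,yj,z 0.27 -0.51 1.03 t 16.97 yaw 174.96
```

View pics/w4c.png

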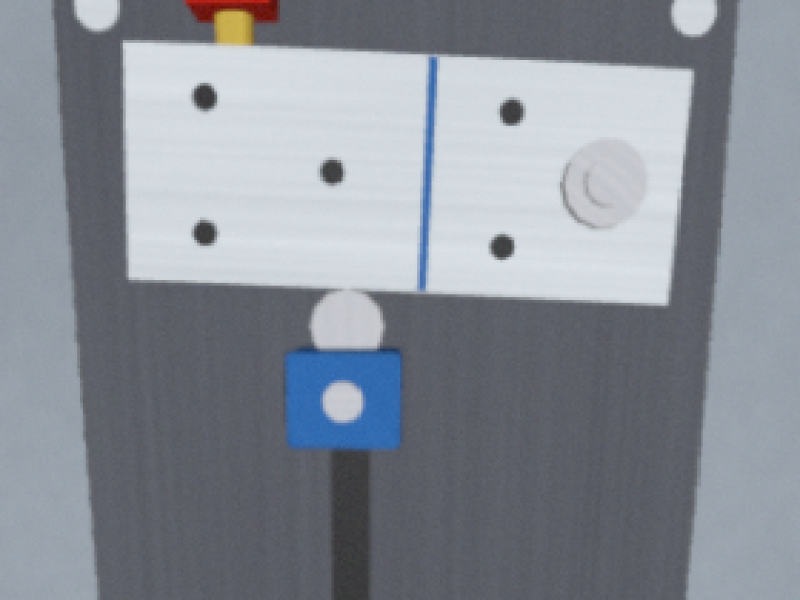

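The close crop shows the screw bearing on the plate at (235,43) and the nose on its other edge at (347,290). A quick numeric check, then hand in.

Run:
```python
from h import *
p=robot.camera_params("wrist"); p["world_to_cam"]=np.load("w4.npy")
s=lambda u,v:(140+u*280/800,v*210/600)
E=onz(p,[s(127,280),s(668,304)],.046)[:,:2]; n=onz(p,[s(347,326)],.048)[0,:2]
d=E[0]-E[1]; d/=np.linalg.norm(d); nr=np.array([-d[1],d[0]])
print("nose axis to edge mm",1000*(n-E[1])@nr,"plate-jig deg",np.degrees(np.arctan2(d[1],d[0]))+95.36,"edge length",np.linalg.norm(E[0]-E[1]))
st=robot.read_state(); print(st["ft_force"].round(2),st["joint_vel"].round(2))
robot.close_job()
```

```text
nose axis to edge mm 11.65289668425555 plate-jig deg -2.108262410516602 edge length 0.17578014706669665
[ 1.03  0.39 -0.46] [-0.04 -0.   -0.23 -0.02  0.04  0.18]
the job is handed in; nothing more can be done
```

I swung the plate home onto the stop screw, then slid the jaw up to it and pressed, backed the arm clear and handed the job in at about 17 s. No verdict is reported.

- **Plate on the stop:** I pushed near the free corner. The resistance was about 2 N while it slid, then rose to a steady 7.4 N with no further movement. The jaw showed no sign of having moved at that point.
- **Jaw on the plate:** I pushed on the jaw's back face, which took about 2.5–3.5 N to slide. It stopped against the plate, and I raised the push to about 12.5 N before letting go.
- **Last checks:** In the final wrist view the screw bears on one edge of the plate and the nose on the other.
  - The nose axis is 11.7 mm from the plate edge, against a nominal 12 mm, so they are in contact.
  - The plate is about 2° (0.04 rad) off the fixture's x axis.
  - The wrist force is back near zero, within noise of about 1 N.
- **Not confirmed:** The forces at the plate–stop and jaw–plate contacts were inferred from the wrist reading, not measured directly. The arm blocked the top view I took with the plate home, so the final position rests on the wrist camera. I did not re-measure the bystanders at the end. The spare nut and tape roll looked undisturbed in the later wrist views, and the arm felt nothing except the plate and jaw.

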